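# Raise the analyser's sash to the marker

### The job

The loading bay of the bench analyser is closed by a counterweighted sliding window that stays at whatever height it is left. With the fingertips beneath its lip, gently push the window up its sloping rails until the small pointer on the end of the lip is level with the marker clamped on the rail, then take the hand away. Do not pinch the lip or press on the glass, do not shift the marker, and leave the bottle, tube rack and tip box where they stand.

Things in the scene. Friction and masses are not known exactly. Their poses are not given: they have to be found in the camera images.
- analyser: Fixed white bench analyser; origin under its middle on the bench, x to its rear, z up. Low body x -140 to +200 mm, 440 mm wide, 75 mm high; at y +-187 mm two aluminium rails 30 mm square lean back 35 degrees from vertical and carry the window. Lowest lip position: lip origin at x -130, z 100 mm, with free bench in front of and below the lip.
- sash: The sliding window: clear pane 312 x 200 mm in a grey frame, with a grey finger lip 300 mm long on its lower edge. Origin: mid-length of the lip, on its flat underside, in the plane of the glass. z up along the rails (35 degrees off vertical), x square to the glass into the machine, y left. Underside of lip: plane z = 0, x -52 mm (free front edge, 10 mm thick) to +7 mm.
- lip_edge (a point): Middle of the lip's free front edge at its underside: x -52 mm, z 0 in the window's frame, same axes. From this edge a thin sloping cover rises to 40 mm up the glass. The window slides 200 mm in all along its z, is counterweighted, stays where it is left by friction, and needs about 2 to 5 N along the rails to move either way.
- pointer_tip (a point): Tip of the small steel cone, 18 mm long and 18 mm thick at its root, on the right-hand (-y) end of the lip, pointing to the right rail; it moves with the window. In the window's frame at x -35, y -168, z +6 mm; same axes.
- marker_tip (a point): Tip of a 14 mm steel cone on the marker: a 20 mm steel block standing 40 mm out from the front of the right-hand (-y) rail, with a black screw head; the cone points left at the window. Same axes as the window. When level, the two tips face each other 5 mm apart. Its place on the rail differs each time, 60 to 180 mm above the start of the pointer.
- reagent_bottle: Loose white bottle, 60 mm across, 140 mm high, on the bench in front and to the left of the analyser; origin under its middle.
- tube_rack: Loose white rack with eight capped tubes, 60 x 110 mm, 82 mm high, on the bench in front and to the right of the analyser; origin under its middle.
- tip_box: Loose grey pipette-tip box, 70 x 100 mm, 45 mm high, on the bench in front and to the left; origin under its middle.

How it is judged:
By the outcome, as a careful person would: the job done as asked, in the order asked, and still so for the second after the job is handed in, with the robot touching nothing.
It also fails if it takes over 38 s, if anything falls off the work surface, if the arm or the gripper's body presses on something with over 40 N, if the wrist force passes 120 N, or if a joint passes its speed limit or range.

### The arm

A 7-joint arm with a two-finger parallel gripper is mounted at the origin on the work surface. World frame = base frame: x ahead of the robot, y to its left, z up, the work surface at z = 0. Lengths are in m, angles in rad, forces in N, time in s.
With the tool pointing down it reaches from about 0.425 to 0.875 m from the base axis. Payload 8.4 kg.
Tool frame: the origin (TCP) lies midway between the tips of the shut fingers; the grasp point (between the pads) lies 19 mm behind it; z points along the fingers, y is the line along which they close (so a half turn about z gives the same grasp; the last joint's range is limited). The gripper opens to 87 mm and grips with 3 to 60 N. Pads are 19 mm wide; open, the fingers measure 117 mm over their backs; the gripper's body (75 mm by 190 mm) begins 51 mm behind the grasp point.
Start: joints at [-1.422, 0.333, 0.04, 1.465, -0.013, 1.343, -0.059], TCP at [0.159, 0.63, 0.223] pointing down, gripper open.
Joint ranges: [-2.58, 2.58], [-0.38, 2.09], [-1.3, 1.39], [0.25, 2.4], [-1.5, 4.64], [0.08, 2.09], [-2.65, 2.65]. Speed limits (rad/s): [2.22, 2.22, 2.79, 2.79, 3.14, 3.14, 3.14].

### API

Orientations are given as a unit quaternion [w, x, y, z].
In Python, from plant import * gives the robot as it stands. The module is installed in compiled form; this text tells all that it offers.
- The arm moves only by the tool drive_tool, never from a script. Its arguments are lists of equal length, an entry for each row: "delta_pos": the shift along the world's x, y, z as a fraction of full scale, a list of three; "dr": the turn, a rotation vector about the world's x, y, z as a fraction of full scale, a list of three; "gripper": the closure in counts, from 0 (fully open) to 255 (shut). In form: {"delta_pos": [[dx, dy, dz], ...], "dr": [[ax, ay, az], ...], "gripper": [gripper, ...]}. A call has 1 to 5 rows; each row is the pose to reach, as a shift and turn from the pose commanded when the call began; what a row does not reach only later rows make up. Full scale, the value 1, is 0.5 m for a shift and pi/4 rad for a turn. A row lasts 1/8 s, in which the tool goes at most 62.5 mm and 10.7 degrees, less where a joint would pass 70% of its speed; a pose out of reach is approached as far as the arm can. A call with a number of a shift or a turn outside -1 to 1 is refused whole. A call with a gripper value outside its range is refused whole. The fingers move at their own pace and stop on an object; the grip force is fixed at half the most. Time passes only in rows, so rows that repeat a pose let the fingers close. It gives the time, the measured TCP pose, the force, the opening and the grip force at its end, in the units of the state.
- get_obs(): the state, without advancing time (a new reading comes with each control period).
- get_image(name): name is "scene" or "top"; returns a dict with "frame" (480x640x3 uint8, red, green, blue), "camera_matrix" (3x3 intrinsics, pixels), "T" (4x4, takes a point from camera to world coordinates). Camera axes: x right, y down, z forward; pixel columns grow to the right and rows downward; lengths in m; the calibration is good to about 2 mm. A picture is of the moment at which its call begins. There is no depth.
- job_done(): hands the job in; it is judged then, once.
The state is a dict: "time_s": time; "joint_pos": joint angles; "dq": joint speeds; "tau": joint torques, N m; "tcp_pos": TCP position; "orientation": TCP orientation; "contact_force": force on the tool from outside, world axes, zero at the start; "wrist_torque": the same for the moment, N m; "grip_width": finger opening in m; "grip_force": force on a finger pad.
Only numpy, scipy, OpenCV 4.12 (cv2) and the standard library are available. Lean on these libraries where they do the work, as an engineer would, in place of code of your own. Each camera call takes 0.05 s, during which the arm holds its last target. There are 200 camera calls.

## Working session

There is one attempt and no reset: what is moved stays moved. The work goes in short steps, Python scripts to look and compute and a tool call to move; the robot and the scene stay as the last step left them, time stands still between calls to the robot, and variables do not carry over. Pictures are saved under pics/ and viewed, at most 10 in all, crops included, and the job is handed in when it is done.

Besides the shell and the picture viewer there is one more tool, called after ">>>" as name(argument=value, ...) on one line, values as JSON. drive_tool: Moves the arm, as the interface text tells. Its arguments: {"type":"object","properties":{"delta_pos":{"type":"array"},"dr":{"type":"array"},"gripper":{"type":"array"}},"required":["delta_pos","dr","gripper"]}

```bash
mkdir -p pics
python3 - <<'E'
from plant import *
import cv2,numpy as np
for n in ("scene","top"):
    d=get_image(n); cv2.imwrite(f"pics/{n}0.png",d["frame"][:,:,::-1]); np.savez(n,K=d["camera_matrix"],T=d["T"]); print(n,d["camera_matrix"].round(1).tolist(),d["T"].round(3).tolist())
o=get_obs();print({k:np.round(v,3).tolist() for k,v in o.items()})
E
```

```text
scene [[486.2, 0.0, 315.8], [0.0, 486.2, 230.3], [0.0, 0.0, 1.0]] [[-0.893, 0.395, -0.217, 0.782], [0.45, 0.795, -0.406, 0.367], [0.012, -0.46, -0.888, 0.891], [0.0, 0.0, 0.0, 1.0]]
top [[581.1, 0.0, 322.0], [0.0, 581.1, 240.1], [0.0, 0.0, 1.0]] [[0.021, -0.989, 0.149, 0.424], [-0.999, -0.024, -0.021, 0.005], [0.025, -0.148, -0.989, 1.069], [0.0, 0.0, 0.0, 1.0]]
{'time_s': 0.1, 'joint_pos': [-1.422, 0.334, 0.04, 1.466, -0.013, 1.343, -0.058], 'dq': [-0.001, -0.001, 0.0, -0.001, -0.0, -0.0, -0.0], 'tau': [0.005, -65.783, 1.341, -40.471, -0.059, 0.041, 0.0], 'tcp_pos': [0.159, 0.63, 0.222], 'orientation': [-0.0, 0.124, 0.992, -0.001], 'contact_force': [0.014, 0.979, 0.414], 'wrist_torque': [0.04, 0.011, -0.022], 'grip_force': 0.0, 'grip_width': 0.087}
```

View pics/scene0.png

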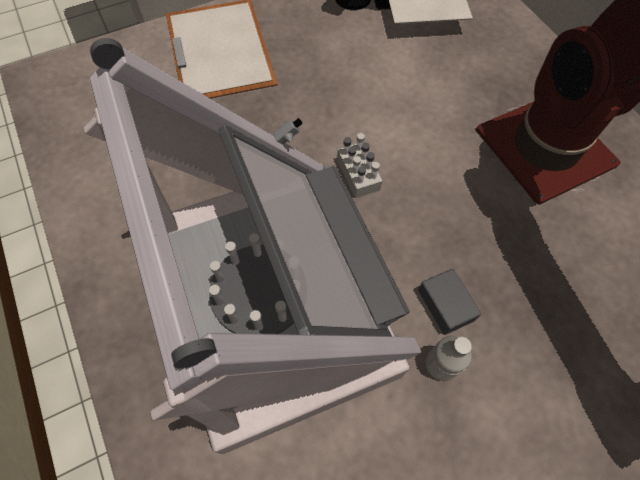

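View pics/top0.png

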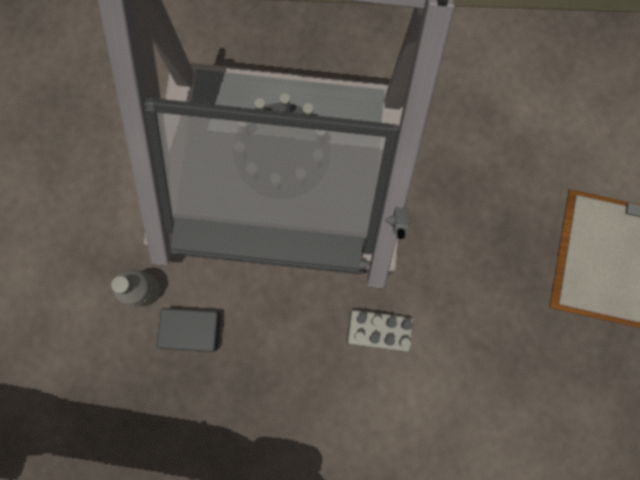

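The scene picture shows the analyser facing the robot, with the lip running from about (315,175) to (405,310) and the marker at about (288,130). In the top picture the lip front edge runs from (170,257) to (365,270), and the marker is at (400,222). I'll enlarge these areas.

Run:
```python
import cv2
a=cv2.imread("pics/top0.png"); s=cv2.imread("pics/scene0.png")
def crop(im,x,y,w,h,k):
    c=cv2.resize(im[y:y+h,x:x+w],None,fx=k,fy=k,interpolation=cv2.INTER_CUBIC)
    return cv2.convertScaleAbs(c,alpha=1.6,beta=10)
import numpy as np
c=np.vstack([crop(a,340,190,100,40*1,8)[:0]]) if 0 else None
cv2.imwrite("pics/c1.png",np.hstack([crop(a,340,190,80,100,5),crop(a,140,190,80,100,5)]))
cv2.imwrite("pics/c2.png",np.hstack([crop(s,260,110,80,110,5),crop(s,355,265,80,110,5)]))
```

```text
(no output)
```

View pics/c1.png

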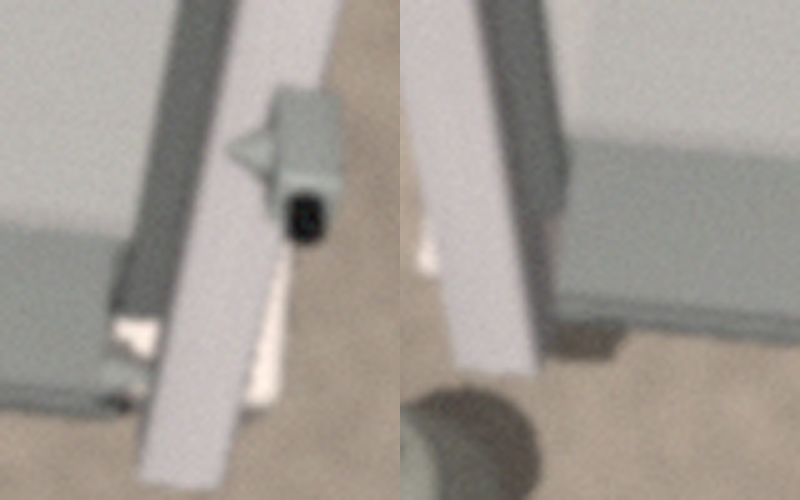

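View pics/c2.png

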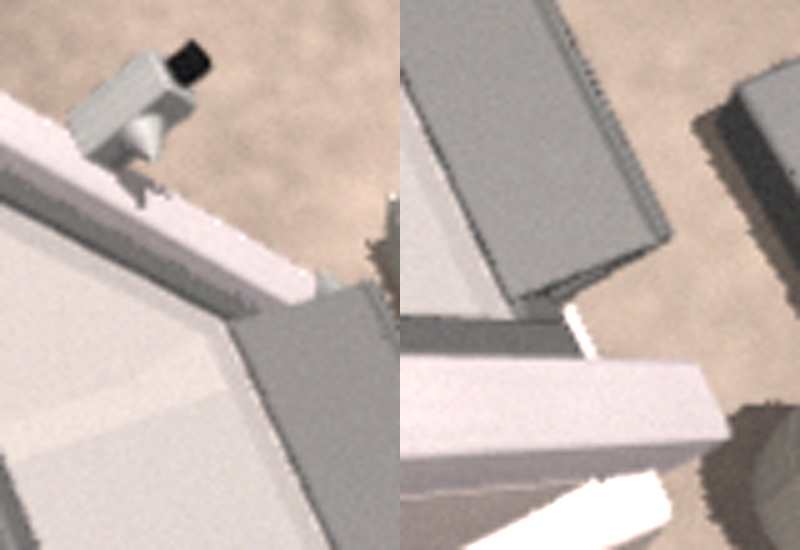

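```bash
cat > h.py <<'E'
import numpy as np
from scipy.optimize import least_squares
c,s=np.cos(np.radians(35)),np.sin(np.radians(35))
R=np.array([[c,0,s],[0,1,0],[-s,0,c]])
C={n:np.load(n+".npz") for n in ("top","scene")}
def proj(n,p):
    T=C[n]["T"];q=C[n]["K"]@(T[:3,:3].T@(np.asarray(p)-T[:3,3]));return q[:2]/q[2]
def W(x,p,sl):  # sash-frame point at slide sl -> world ; x=[X,Y,yaw]
    a=np.array([-.13,0,.1])+R@(np.array(p)+[0,0,sl])
    C_,S_=np.cos(x[2]),np.sin(x[2])
    return np.array([x[0]+C_*a[0]-S_*a[1],x[1]+S_*a[0]+C_*a[1],a[2]])
PT=[-.035,-.168,.006]
MT=[-.035,-.173,.006]
E
python3 - <<'E'
from h import *
obs=[("top",PT,0,(370,265.6)),("scene",PT,0,(323.6,164)),("top",MT,1,(386,220.4)),("scene",MT,1,(290.4,142)),
("scene",[-.052,.150,0.01],0,(408.4,312.6)),("top",[-.052,.150,0.01],0,(171,250.5))]
f=lambda x:np.concatenate([proj(n,W(x,p,x[3+k]))-o for n,p,k,o in obs])
r=least_squares(f,[.75,0,0,0,.1]);print(r.x.round(4));print(f(r.x).reshape(-1,2).round(1))
x=r.x
for p in ([-.052,0,0],[0,0,0],[-.052,.15,0],[-.052,-.15,0],PT): print(p,W(x,p,x[3]).round(4),W(x,p,x[4]).round(4))
# loose objects
def ray(n,u,z):
    T=C[n]["T"];d=T[:3,:3]@np.linalg.inv(C[n]["K"])@[*u,1];o=T[:3,3];return (o+d*(z-o[2])/d[2])[:2].round(3)
print("box",ray("top",(160,310),.045),ray("top",(217,350),.045),"rack",ray("top",(350,310),.06),ray("top",(411,350),.06),"bottle",ray("top",(121,285),.14))
np.save("x.npy",x)
E
```

```text
[ 0.6801  0.0609 -0.0861  0.0204  0.1264]
[[ 0.8  0.8]
 [-0.  -0.4]
 [-1.6 -0.6]
 [ 0.1  0.2]
 [-1.3 -0.7]
 [-0.4  0.4]]
[-0.052, 0, 0] [0.5198 0.0748 0.1465] [0.5804 0.0695 0.2334]
[0, 0, 0] [0.5623 0.0711 0.1167] [0.6229 0.0659 0.2036]
[-0.052, 0.15, 0] [0.5327 0.2242 0.1465] [0.5933 0.219  0.2334]
[-0.052, -0.15, 0] [ 0.5069 -0.0747  0.1465] [ 0.5675 -0.0799  0.2334]
[-0.035, -0.168, 0.006] [ 0.5227 -0.0941  0.1417] [ 0.5833 -0.0993  0.2286]
box [0.448 0.262] [0.382 0.16 ] rack [ 0.455 -0.068] [ 0.389 -0.173] bottle [0.484 0.302]
```

>>> drive_tool(delta_pos=[[0.24,-0.48,0.26],[0.24,-0.48,0.26],[0.24,-0.48,0.26],[0.24,-0.48,0.26],[0.24,-0.48,0.26]], dr=[[0,0,0],[0,0,0],[0,0,0],[0,0,0],[0,0,0]], gripper=[255,255,255,255,255])

```text
time_s: 0.72
tcp_pos: [0.2806, 0.3879, 0.3537]
orientation: [0.0, 0.124, 0.992, 0.0]
contact_force: [0.7, 0.4, 0.4]
grip_width: 0.045
grip_force: 0.0
```

>>> drive_tool(delta_pos=[[0.28,-0.5,0],[0.28,-0.5,0],[0.28,-0.5,0],[0.28,-0.5,0],[0.28,-0.5,0]], dr=[[0,-0.6,0],[0,-0.6,0],[0,-0.6,0],[0,-0.6,0],[0,-0.6,0]], gripper=[255,255,255,255,255])

```text
time_s: 1.35
tcp_pos: [0.384, 0.2336, 0.3479]
orientation: [0.215, 0.12, 0.969, 0.025]
contact_force: [-0.2, 0.1, 0.6]
grip_width: 0.0018
grip_force: 0.0
```

Run:
```python
from plant import *
import numpy as np
from scipy.spatial.transform import Rotation as Ro
o=get_obs();print({k:np.round(v,4).tolist() for k,v in o.items()})
q=o['orientation'];print(Ro.from_quat(np.roll(q,-1)).as_matrix().round(3))
```

```text
{'time_s': 1.35, 'joint_pos': [-0.6106, -0.3733, -0.2308, 1.9711, 0.252, 1.2464, 0.4408], 'dq': [1.5588, -0.0466, -0.7453, 0.1002, -0.3616, -0.3983, 0.7993], 'tau': [-13.1017, -13.4662, 4.3024, -43.0192, 2.6286, -0.7231, -1.7991], 'tcp_pos': [0.384, 0.2336, 0.3479], 'orientation': [0.2155, 0.1196, 0.9688, 0.0254], 'contact_force': [-0.1587, 0.1447, 0.5956], 'wrist_torque': [-0.0231, 0.522, 0.0253], 'grip_force': 0.0, 'grip_width': 0.0018}
[[-0.879  0.221  0.424]
 [ 0.243  0.97  -0.002]
 [-0.411  0.101 -0.906]]
```

>>> drive_tool(delta_pos=[[0.1,-0.36,0.04],[0.1,-0.36,0.04],[0.1,-0.36,0.04],[0.1,-0.36,0.04],[0.1,-0.36,0.04]], dr=[[0,0,0],[0,0,0],[0,0,0.2],[0,0,0.4],[0,0,0.4]], gripper=[255,255,255,255,255])

```text
time_s: 1.98
tcp_pos: [0.4573, 0.0811, 0.3391]
orientation: [0.19, 0.007, 0.981, 0.048]
contact_force: [-1.2, -0.8, 1.6]
grip_width: 0.0004
grip_force: 0.0
```

```bash
cat > fk.py <<'E'
import numpy as np, itertools
from scipy.spatial.transform import Rotation as Ro
from scipy.optimize import least_squares
D=[([-1.422,.334,.04,1.466,-.013,1.343,-.058],[.159,.63,.222],[0,.124,.992,-.001]),
([-0.6106,-0.3733,-0.2308,1.9711,0.252,1.2464,0.4408],[0.384,0.2336,0.3479],[0.2155,0.1196,0.9688,0.0254])]
def Rs(q,sg,by):
    R=Ro.from_euler('z',by); out=[R]
    for i,a in enumerate('zyzyzyz'): R=R*Ro.from_euler(a,sg[i]*q[i]); out.append(R)
    return out
def fk(q,P):
    sg,by,ty,g=P   # g: d, a,ax,ay, b,bx,by, L,lx,ly
    o=Rs(q,sg,by)
    p=np.array([0,0,g[0]])+o[3].apply([g[2],g[3],g[1]])+o[5].apply([g[5],g[6],g[4]])+o[6].apply([g[8],g[9],g[7]])
    return p,o[7]*Ro.from_euler('z',ty)
def fit(D):
    best=None
    for sg in itertools.product([1,-1],repeat=6):
        sg=(sg[0],1)+sg[1:]
        for b0 in (0,1.57,3.14,-1.57):
            f=lambda v:np.concatenate([(Rs(d[0],sg,v[0])[7]*Ro.from_euler('z',v[1])*Ro.from_quat(np.roll(d[2],-1)).inv()).as_rotvec() for d in D])
            for t0 in (0,2,4):
                r=least_squares(f,[b0,t0])
                if best is None or r.cost<best[0]-1e-9: best=(r.cost,sg,r.x)
    _,sg,(by,ty)=best
    h=lambda g:np.concatenate([*[(fk(d[0],(sg,by,ty,g))[0]-d[1]) for d in D],1e-3*np.array([g[2],g[3],g[5],g[6],g[8],g[9],.1*(g[0]-.35)])])
    r=least_squares(h,[.35,.45,0,0,.45,0,0,.3,0,0])
    return best,(sg,by,ty,r.x),r.fun
E
python3 - <<'E'
from plant import *
from fk import *
import pickle
o=get_obs();print({k:np.round(v,4).tolist() for k,v in o.items() if k in('joint_pos','tcp_pos','orientation','dq','time_s')})
D.append((o['joint_pos'],o['tcp_pos'],o['orientation']))
b,P,r=fit(D);print(b,P[3].round(4));print(r.round(4));pickle.dump((P,D),open('P.pkl','wb'))
E
```

```text
{'time_s': 1.975, 'joint_pos': [-0.0391, -0.3809, -0.171, 1.9833, -0.0832, 1.1409, 1.3658], 'dq': [-1.8647, -0.0104, 1.9729, 0.0482, 0.3045, -0.0212, 0.6245], 'tcp_pos': [0.4573, 0.0811, 0.3391], 'orientation': [0.1895, 0.0068, 0.9807, 0.0483]}
(np.float64(8.760263896701192e-07), (-1, 1, -1, 1, -1, 1, -1), array([-2.75630899e-04,  1.57091691e+00])) [ 0.245   0.5033 -0.0467 -0.0059  0.4188 -0.0114 -0.019   0.4298 -0.1179
 -0.019 ]
[ 0.     -0.      0.      0.      0.     -0.     -0.      0.     -0.
 -0.     -0.     -0.     -0.     -0.0001 -0.     -0.    ]
```

>>> drive_tool(delta_pos=[[0.06,0,0],[0.12,0,0],[0.16,0,0],[0.16,0,0],[0.16,0,0]], dr=[[0,0,0],[0,0,0],[0,0,0],[0,0,0],[0,0,0]], gripper=[255,255,255,255,255])

```text
time_s: 2.6
tcp_pos: [0.5348, 0.0923, 0.339]
orientation: [0.188, -0.003, 0.981, 0.052]
contact_force: [-0.1, 0.8, 0.1]
grip_width: 0.0006
grip_force: 0.0
```

```bash
cat > upd.py <<'E'
from plant import *
from fk import *
import pickle
P,D=pickle.load(open('P.pkl','rb'))
o=get_obs();print({k:np.round(v,3).tolist() for k,v in o.items() if k in('joint_pos','tcp_pos','orientation','dq','time_s','contact_force')})
D.append((o['joint_pos'],o['tcp_pos'],o['orientation']))
sg,by,ty=(-1,1,-1,1,-1,1,-1),0,np.pi/2
h=lambda g:np.concatenate([*[(fk(d[0],(sg,by,ty,g))[0]-d[1]) for d in D],1e-3*np.array([g[2],g[3],g[5],g[6],g[8],g[9],.1*(g[0]-.35)])])
r=least_squares(h,P[3]);print(r.x.round(4),abs(r.fun).max().round(5))
P=(sg,by,ty,r.x);pickle.dump((P,D),open('P.pkl','wb'))
E
python3 upd.py
```

```text
{'time_s': 2.6, 'joint_pos': [-0.062, -0.206, -0.154, 1.858, -0.058, 1.095, 1.374], 'dq': [-0.001, -0.015, -0.002, 0.001, 0.001, -0.001, 0.0], 'tcp_pos': [0.535, 0.092, 0.339], 'orientation': [0.188, -0.003, 0.981, 0.052], 'contact_force': [-0.073, 0.794, 0.102]}
[ 2.434e-01  4.907e-01 -2.600e-03 -4.510e-02  5.027e-01 -1.300e-03
  4.000e-04  3.735e-01 -6.000e-04  4.000e-04] 0.0007
```

```bash
cat > ik.py <<'E'
from fk import *
from h import W
import pickle
P,D=pickle.load(open('P.pkl','rb')); x=np.load('x.npy')
lo=np.array([-2.58,-.38,-1.3,.25,-1.5,.08,-2.65]);hi=np.array([2.58,2.09,1.39,2.4,4.64,2.09,2.65])
def ori(psi,phi,flip=0):  # heading about world z, pitch below horizontal
    z=np.array([np.cos(psi)*np.cos(phi),np.sin(psi)*np.cos(phi),-np.sin(phi)])
    y=np.array([-np.sin(psi),np.cos(psi),0])*(1-2*flip); return Ro.from_matrix(np.c_[np.cross(y,z),y,z])
def ik(p,R,q0,m=.04):
    def f(q):
        a,b=fk(q,P); return np.r_[(a-p)*5,(b*R.inv()).as_rotvec(),1e-3*(q-q0)]
    r=least_squares(f,np.clip(q0,lo+m+.001,hi-m-.001),bounds=(lo+m,hi-m)); return r.x,np.linalg.norm(r.fun[:6])
E
python3 - <<'E'
from ik import *
q0=np.array(D[-1][0])
for phi in (35,45,55,65):
  for psi in (-80,-60,-40,-20,0,20,40,60,80):
    R=ori(np.radians(psi)+x[2],np.radians(phi)); e=[]
    for s in (x[3],x[4]):
        p=W(x,[-.03,0,-.012],s)
        q,er=min((ik(p,R,g) for g in (q0,q0+[.5,0,-.6,0,0,0,0],q0+[-.5,0,.6,0,0,0,0],q0+[0,0,0,0,1,0,-1])),key=lambda t:t[1]); e.append((q.round(2).tolist(),round(er,3)))
    if e[0][1]<.02 or e[1][1]<.02: print(phi,psi,e)
E
```

```text
35 -80 [([-0.61, 0.53, -0.14, 1.75, 0.77, 1.6, -0.95], np.float64(0.0)), ([-0.55, 0.51, -0.13, 1.58, 0.81, 1.7, -0.77], np.float64(0.0))]
35 -60 [([-0.57, 0.39, -0.26, 1.99, 0.96, 1.43, -0.89], np.float64(0.0)), ([-0.5, 0.34, -0.26, 1.83, 0.98, 1.5, -0.67], np.float64(0.0))]
35 -40 [([-0.48, 0.22, -0.39, 2.23, 1.16, 1.22, -0.82], np.float64(0.0)), ([-0.4, 0.15, -0.37, 2.08, 1.12, 1.23, -0.56], np.float64(0.0))]
35 -20 [([0.41, 0.15, -1.26, 2.36, 1.33, 1.09, -0.64], np.float64(0.096)), ([-0.28, -0.06, -0.39, 2.28, 1.25, 0.86, -0.4], np.float64(0.0))]
45 -80 [([-0.51, 0.43, -0.18, 1.78, 0.7, 1.49, -0.87], np.float64(0.0)), ([-0.47, 0.43, -0.17, 1.59, 0.72, 1.61, -0.7], np.float64(0.0))]
45 -60 [([-0.47, 0.29, -0.29, 1.99, 0.85, 1.32, -0.74], np.float64(0.0)), ([-0.41, 0.27, -0.27, 1.81, 0.84, 1.4, -0.54], np.float64(0.0))]
45 -40 [([-0.39, 0.13, -0.38, 2.19, 0.99, 1.09, -0.59], np.float64(0.0)), ([-0.32, 0.1, -0.35, 2.01, 0.93, 1.14, -0.34], np.float64(0.0))]
45 -20 [([-2.09, -0.34, 1.27, 2.36, 1.31, 1.11, -0.46], np.float64(0.01)), ([-0.23, -0.08, -0.34, 2.18, 0.94, 0.8, -0.04], np.fl
[... 1788 characters left out ...]
p.float64(0.0))]
65 -20 [([-0.19, -0.02, -0.26, 2.17, 0.48, 0.77, 0.38], np.float64(0.0)), ([-0.15, 0.0, -0.24, 1.95, 0.4, 0.92, 0.55], np.float64(0.0))]
65 0 [([0.51, -0.11, -0.81, 2.22, 0.15, 0.6, 1.06], np.float64(0.0)), ([0.5, -0.07, -0.75, 2.0, 0.14, 0.78, 1.14], np.float64(0.0))]
65 20 [([-0.63, -0.11, 0.41, 2.23, 0.04, 0.57, 1.58], np.float64(0.0)), ([-0.61, -0.07, 0.43, 2.01, -0.01, 0.76, 1.66], np.float64(0.0))]
65 40 [([-0.62, -0.06, 0.53, 2.19, -0.32, 0.64, 2.32], np.float64(0.0)), ([0.01, -0.01, -0.06, 1.96, -0.31, 0.84, 2.3], np.float64(0.0))]
65 60 [([1.19, 0.15, -1.26, 2.07, -0.24, 0.81, 2.61], np.float64(0.053)), ([1.14, 0.15, -1.2, 1.87, -0.25, 0.96, 2.61], np.float64(0.0))]
```

```bash
cat >> ik.py <<'E'
def sashR():
    return Ro.from_euler('z',x[2])*Ro.from_euler('y',35,degrees=True)
def tool(a,tau):  # a: angle from sash x towards -y, tau: tip tilt towards underside (deg)
    a,tau=np.radians([a,tau]); z0=np.array([np.cos(a),-np.sin(a),0]); u=np.array([0,0,1.])
    z=z0*np.cos(tau)+u*np.sin(tau); y=np.array([np.sin(a),np.cos(a),0]); return sashR()*Ro.from_matrix(np.c_[np.cross(y,z),y,z])
def clear(p,R):
    g=np.stack(np.meshgrid(np.linspace(-.0375,.0375,5),np.linspace(-.095,.095,15),np.linspace(-.23,-.07,12)),-1).reshape(-1,3)
    w=p+R.apply(g); b=np.array([.484,.302])
    hb=np.linalg.norm(w[:,:2]-b,axis=1)-.03; d=np.hypot(np.maximum(hb,0),np.maximum(w[:,2]-.14,0)).min()
    rk=np.hypot(np.maximum(np.abs(w[:,:2]-[.422,-.12]).max(1)-.055,0),np.maximum(w[:,2]-.085,0)).min()
    l=sashR().inv().apply(w-p) ; return round(d,3),round(rk,3),w[:,2].min().round(3)
E
python3 - <<'E'
from ik import *
q0=np.array(D[-1][0]); qa=np.array([-.48,.22,-.39,2.23,1.16,1.22,-.82])
for tau in (5,0,-8):
  for a in (50,40,30,20,10):
    R=tool(a,tau); e=[]
    for s in (x[3],x[4]):
        p=W(x,[-.03,-.03,-.012],s)
        q,er=min((ik(p,R,g) for g in (q0,qa,qa+[.3,0,-.5,0,0,0,0],qa+[-.3,0,.5,0,0,0,0])),key=lambda t:t[1]); e.append((q.round(2).tolist(),round(er,3)))
    print(tau,a,e,clear(W(x,[-.03,-.03,-.012],x[3]),R))
E
```

```text
5 50 [([-0.91, 0.51, 0.03, 2.12, 1.14, 1.45, -0.6], np.float64(0.0)), ([-0.86, 0.4, 0.08, 2.01, 1.18, 1.47, -0.38], np.float64(0.0))] (np.float64(0.0), np.float64(0.129), np.float64(0.071))
5 40 [([-0.91, 0.38, 0.02, 2.26, 1.23, 1.32, -0.64], np.float64(0.0)), ([-0.48, 0.27, -0.34, 2.14, 1.31, 1.42, -0.41], np.float64(0.0))] (np.float64(0.031), np.float64(0.112), np.float64(0.083))
5 30 [([0.25, 0.52, -1.26, 2.36, 1.54, 1.66, -0.67], np.float64(0.026)), ([-0.05, 0.15, -0.75, 2.25, 1.4, 1.26, -0.41], np.float64(0.0))] (np.float64(0.064), np.float64(0.094), np.float64(0.094))
5 20 [([0.32, 0.36, -1.26, 2.36, 1.47, 1.42, -0.59], np.float64(0.159)), ([-0.8, -0.02, 0.1, 2.36, 1.45, 0.97, -0.41], np.float64(0.0))] (np.float64(0.092), np.float64(0.078), np.float64(0.106))
5 10 [([0.47, 0.13, -1.26, 2.36, 1.34, 1.05, -0.42], np.float64(0.282)), ([-1.75, -0.34, 1.02, 2.36, 1.53, 1.06, -0.25], np.float64(0.091))] (np.float64(0.114), np.float64(0.062), np.float64(0.117))
0 50 [([-0.88, 0.47, 0.02, 2.09, 1.08, 1.42, -0.53], np.float64(0.0)), ([-0.49, 0.38, -0.32, 1.97, 1.2, 1.57, -0.34], np.floa
[... 1127 characters left out ...]
26, -0.75, 2.01, 1.16, 1.44, -0.21], np.float64(0.0))] (np.float64(0.037), np.float64(0.126), np.float64(0.099))
-8 30 [([-0.04, 0.17, -0.79, 2.28, 1.2, 1.19, -0.4], np.float64(0.0)), ([-0.76, 0.08, 0.09, 2.12, 1.07, 1.1, -0.09], np.float64(0.0))] (np.float64(0.066), np.float64(0.109), np.float64(0.111))
-8 20 [([0.53, 0.04, -1.26, 2.36, 1.19, 0.94, -0.29], np.float64(0.033)), ([-0.77, -0.05, 0.16, 2.21, 1.09, 0.91, -0.01], np.float64(0.0))] (np.float64(0.093), np.float64(0.093), np.float64(0.123))
-8 10 [([-1.89, -0.34, 1.16, 2.36, 1.28, 1.04, -0.14], np.float64(0.128)), ([-0.79, -0.17, 0.27, 2.28, 1.1, 0.71, 0.11], np.float64(0.0))] (np.float64(0.114), np.float64(0.077), np.float64(0.134))
```

```bash
cat >> ik.py <<'E'
def toolv(a,tau,sgn): return tool(a,tau)*Ro.from_euler('z',sgn*90,degrees=True)
E
python3 - <<'E'
from ik import *
qa=np.array([-.48,.3,-.39,2.23,1.16,1.3,.9])
for y0 in (-.03,-.06):
 for a in (50,45,40,35):
  for sgn in (1,-1):
    R=toolv(a,2,sgn); ax=np.array([np.cos(np.radians(a)),-np.sin(np.radians(a)),0]); out=[]
    for name,l,s in (("in",[0,0,0],x[3]),("end",[0,0,0],x[4]),("low",[0,0,-.02],x[3]),("out",-.045*ax+[0,0,-.02],x[3]),("out2",-.045*ax+[0,0,.1],x[3]),("endout",-.06*ax+[0,0,-.01],x[4])):
        p=W(x,np.array([-.034,y0,-.015])+l,s)
        q,er=min((ik(p,R,g,.03) for g in (qa,qa-[0,0,0,0,0,0,1.7],qa+[.3,0,-.5,0,0,0,0],qa+[-.3,0,.5,0,0,0,0])),key=lambda t:t[1]); out.append((name,round(er,3),q[[1,3,5,6]].round(2).tolist(),*[float(v) for v in clear(p,R)]))
    if max(o[1] for o in out)<.6 : print(y0,a,sgn,*out,sep='\n  ')
E
```

```text
-0.03
  50
  1
  ('in', np.float64(0.0), [0.48, 2.11, 1.55, -2.17], 0.053, 0.146, 0.052)
  ('end', np.float64(0.0), [0.38, 2.0, 1.57, -1.94], 0.064, 0.166, 0.139)
  ('low', np.float64(0.0), [0.51, 2.13, 1.54, -2.22], 0.053, 0.147, 0.036)
  ('out', np.float64(0.0), [0.49, 2.1, 1.6, -2.2], 0.053, 0.183, 0.052)
  ('out2', np.float64(0.0), [0.38, 1.97, 1.63, -1.94], 0.061, 0.203, 0.151)
  ('endout', np.float64(0.0), [0.38, 1.97, 1.66, -1.95], 0.06, 0.215, 0.153)
-0.03
  50
  -1
  ('in', np.float64(0.0), [0.48, 2.11, 1.44, 1.01], 0.053, 0.146, 0.052)
  ('end', np.float64(0.0), [0.39, 2.0, 1.58, 1.2], 0.064, 0.166, 0.139)
  ('low', np.float64(0.0), [0.5, 2.13, 1.43, 0.96], 0.053, 0.147, 0.036)
  ('out', np.float64(0.0), [0.49, 2.1, 1.5, 0.98], 0.053, 0.183, 0.052)
  ('out2', np.float64(0.0), [0.37, 1.97, 1.54, 1.23], 0.061, 0.203, 0.151)
  ('endout', np.float64(0.0), [0.37, 1.97, 1.57, 1.23], 0.06, 0.215, 0.153)
-0.03
  45
  1
  ('in', np.float64(0.0), [0.42, 2.18, 1.48, -2.18], 0.072, 0.14, 0.056)
  ('end', np.float64(0.0), [0.31, 2.06, 1.48, -1.94], 0.08, 0.161, 0.143)
  ('low', np.float
[... 5582 characters left out ...]
.098, 0.047)
  ('out', np.float64(0.001), [0.43, 2.37, 1.64, -2.27], 0.132, 0.127, 0.068)
  ('out2', np.float64(0.0), [0.09, 2.22, 1.32, -1.9], 0.135, 0.16, 0.166)
  ('endout', np.float64(0.0), [0.08, 2.23, 1.35, -1.9], 0.135, 0.17, 0.17)
-0.06
  35
  -1
  ('in', np.float64(0.0), [0.25, 2.36, 1.29, 0.95], 0.132, 0.097, 0.063)
  ('end', np.float64(0.0), [0.16, 2.22, 1.31, 1.22], 0.136, 0.128, 0.15)
  ('low', np.float64(0.008), [0.58, 2.37, 1.72, 0.88], 0.132, 0.098, 0.047)
  ('out', np.float64(0.001), [0.47, 2.37, 1.69, 0.87], 0.132, 0.127, 0.068)
  ('out2', np.float64(0.0), [0.11, 2.22, 1.37, 1.23], 0.135, 0.16, 0.166)
  ('endout', np.float64(0.0), [0.1, 2.23, 1.39, 1.23], 0.135, 0.17, 0.17)
```

```bash
cat > go.py <<'E'
from ik import *
from plant import get_obs
a=40; R=toolv(a,2,-1); ax=np.array([np.cos(np.radians(a)),-np.sin(np.radians(a)),0])
def tgt(back,up,s): return W(x,np.array([-.034,-.03,-.015])-back*ax+[0,0,up],s)
def delta(p,R=R):
    o=get_obs(); c=Ro.from_quat(np.roll(o['orientation'],-1))
    return ((np.array(p)-o['tcp_pos'])/.5).round(4).tolist(),((R*c.inv()).as_rotvec()/(np.pi/4)).round(3).tolist()
E
python3 - <<'E'
from go import *
q=np.array(get_obs()['joint_pos'])
print("axes",R.as_matrix().round(3).tolist(),sashR().as_matrix()[:,2].round(3), (sashR().apply(ax)).round(3))
for n,p in (("hi",tgt(.06,.2,x[3])),("mid",tgt(.06,.1,x[3])),("out",tgt(.06,-.015,x[3])),("in",tgt(0,-.015,x[3])),("cont",tgt(0,0,x[3])),("end",tgt(0,0,x[4]))):
    q,e=ik(p,R,q,.03); print(n,p.round(3),delta(p),q.round(2),e.round(4))
E
```

```text
axes [[-0.59, -0.551, 0.59], [-0.718, 0.025, -0.696], [0.369, -0.834, -0.411]] [ 0.571 -0.049  0.819] [ 0.57  -0.694 -0.439]
hi [0.603 0.076 0.314] ([0.1373, -0.0324, -0.0497], [-1.847, 0.095, 0.941]) [-0.49  0.17 -0.34  1.95  1.19  1.49  1.43] 0.0
mid [0.546 0.081 0.232] ([0.023, -0.0225, -0.2135], [-1.847, 0.095, 0.941]) [-0.55  0.21 -0.38  2.1   1.17  1.49  1.22] 0.0
out [0.481 0.087 0.138] ([-0.1084, -0.0112, -0.4019], [-1.847, 0.095, 0.941]) [-0.64  0.33 -0.42  2.23  1.14  1.5   0.94] 0.0
in [0.515 0.045 0.112] ([-0.04, -0.0945, -0.4546], [-1.847, 0.095, 0.941]) [-0.57  0.37 -0.37  2.26  1.25  1.42  0.91] 0.0
cont [0.523 0.044 0.124] ([-0.0229, -0.096, -0.4301], [-1.847, 0.095, 0.941]) [-0.56  0.35 -0.36  2.24  1.25  1.41  0.95] 0.0
end [0.584 0.039 0.211] ([0.0983, -0.1064, -0.2564], [-1.847, 0.095, 0.941]) [-0.49  0.24 -0.32  2.12  1.26  1.39  1.21] 0.0
```

>>> drive_tool(delta_pos=[[-0.02,0.02,0.02],[-0.04,0.04,0.04],[-0.06,0.06,0.06],[-0.06,0.06,0.06],[-0.06,0.06,0.06]], dr=[[-0.923,0.048,0.47],[-0.923,0.048,0.47],[-0.923,0.048,0.47],[-0.923,0.048,0.47],[-0.923,0.048,0.47]], gripper=[255,255,255,255,255])

```text
time_s: 3.22
tcp_pos: [0.5044, 0.124, 0.3694]
orientation: [0.145, -0.247, 0.921, -0.266]
contact_force: [-0.8, -1.1, 0.4]
grip_width: -0.0002
grip_force: 0.0
```

>>> drive_tool(delta_pos=[[0,0,0],[0,0,0],[0,0,0],[0,0,0],[0,0,0]], dr=[[-0.923,0.048,0.47],[-0.923,0.048,0.47],[-0.923,0.048,0.47],[-0.923,0.048,0.47],[-0.923,0.048,0.47]], gripper=[255,255,255,255,255])

```text
time_s: 3.85
tcp_pos: [0.5046, 0.1227, 0.3686]
orientation: [0.077, -0.447, 0.711, -0.538]
contact_force: [-0.6, 0.0, -0.5]
grip_width: 0.0006
grip_force: 0.0
```

```bash
python3 upd.py
python3 - <<'E'
from go import *
for n,p in (("mid",tgt(.06,.1,x[3])),("out",tgt(.06,-.015,x[3]))): print(n,p.round(3),delta(p))
E
```

```text
{'time_s': 3.85, 'joint_pos': [-0.368, 0.079, -0.673, 1.942, 1.091, 1.69, 1.447], 'dq': [-0.076, 0.071, -0.034, 0.134, 0.264, 0.109, 0.114], 'tcp_pos': [0.505, 0.123, 0.369], 'orientation': [0.077, -0.447, 0.711, -0.538], 'contact_force': [-0.585, 0.041, -0.481]}
[ 2.351e-01  4.939e-01 -4.000e-04 -4.900e-02  5.042e-01 -3.170e-02
  2.200e-03  3.961e-01  1.220e-02  2.200e-03] 0.00271
mid [0.546 0.081 0.232] ([0.0834, -0.0832, -0.2728], [0.003, -0.001, -0.003])
out [0.481 0.087 0.138] ([-0.0481, -0.0718, -0.4612], [0.003, -0.001, -0.003])
```

>>> drive_tool(delta_pos=[[-0.04,-0.02,-0.1],[-0.08,-0.05,-0.2],[-0.08,-0.05,-0.3],[-0.08,-0.05,-0.36],[-0.08,-0.05,-0.36]], dr=[[0,0,0],[0,0,0],[0,0,0],[0,0,0],[0,0,0]], gripper=[255,255,255,255,255])

```text
time_s: 4.47
tcp_pos: [0.4651, 0.0964, 0.1883]
orientation: [0.076, -0.446, 0.712, -0.537]
contact_force: [1.0, 0.7, 0.9]
grip_width: -0.0
grip_force: 0.0
```

```bash
python3 upd.py
python3 - <<'E'
from go import *
from plant import *
import cv2
for n,p in (("out",tgt(.06,-.015,x[3])),("in",tgt(0,-.015,x[3]))): print(n,p.round(3),delta(p))
t=get_image("top")["frame"][:,:,::-1];s=get_image("scene")["frame"][:,:,::-1]
cv2.imwrite("pics/t1.png",t);cv2.imwrite("pics/s1.png",s)
cv2.imwrite("pics/ts1.png",cv2.convertScaleAbs(np.hstack([cv2.resize(t[190:390,140:340],None,fx=2,fy=2),cv2.resize(s[150:350,300:500],None,fx=2,fy=2)]),alpha=1.4))
E
```

```text
{'time_s': 4.475, 'joint_pos': [-0.427, 0.286, -0.687, 2.188, 1.125, 1.614, 1.018], 'dq': [0.004, -0.051, -0.012, -0.038, 0.002, 0.018, 0.047], 'tcp_pos': [0.465, 0.096, 0.188], 'orientation': [0.076, -0.446, 0.712, -0.537], 'contact_force': [1.001, 0.735, 0.862]}
[ 0.2397  0.4907 -0.0018 -0.0525  0.513  -0.0325  0.0042  0.3949  0.0204
  0.0042] 0.00379
out [0.481 0.087 0.138] ([0.031, -0.0193, -0.1005], [-0.0, -0.003, 0.003])
in [0.515 0.045 0.112] ([0.0994, -0.1026, -0.1532], [-0.0, -0.003, 0.003])
```

View pics/ts1.png

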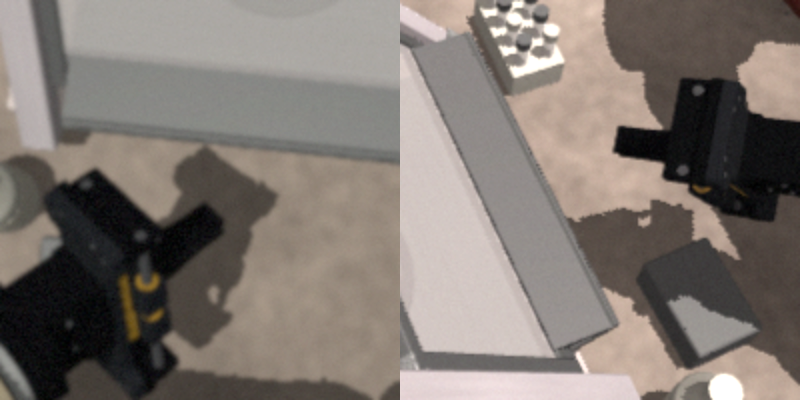

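The fingertips are at top-view (215,215) in the crop, well in front of the lip. The body clears the bottle and the box. Next I lower the hand and slip the tips under the lip.

>>> drive_tool(delta_pos=[[0.015,-0.01,-0.05],[0.031,-0.019,-0.1],[0.031,-0.019,-0.1],[0.031,-0.019,-0.1]], dr=[[0,0,0],[0,0,0],[0,0,0],[0,0,0]], gripper=[255,255,255,255])

```text
time_s: 5.08
tcp_pos: [0.4813, 0.0884, 0.141]
orientation: [0.079, -0.445, 0.712, -0.537]
contact_force: [-0.8, 0.1, 1.0]
grip_width: 0.0003
grip_force: 0.0
```

>>> drive_tool(delta_pos=[[0.017,-0.021,-0.013],[0.034,-0.042,-0.026],[0.051,-0.063,-0.039],[0.068,-0.083,-0.053],[0.068,-0.083,-0.053]], dr=[[0,0,0],[0,0,0],[0,0,0],[0,0,0],[0,0,0]], gripper=[255,255,255,255,255])

```text
time_s: 5.7
tcp_pos: [0.515, 0.0448, 0.1122]
orientation: [0.077, -0.445, 0.712, -0.537]
contact_force: [0.2, -0.1, -0.7]
grip_width: 0.0001
grip_force: 0.0
```

```bash
python3 upd.py
python3 - <<'E'
from go import *
for n,p in (("in",tgt(0,-.015,x[3])),("cont",tgt(0,0,x[3])),("end",tgt(0,0,x[4]))): print(n,p.round(3),delta(p))
E
```

```text
{'time_s': 5.7, 'joint_pos': [-0.362, 0.434, -0.584, 2.231, 1.31, 1.5, 0.902], 'dq': [-0.016, -0.01, -0.025, -0.009, -0.019, 0.012, 0.002], 'tcp_pos': [0.515, 0.045, 0.112], 'orientation': [0.077, -0.445, 0.712, -0.537], 'contact_force': [0.201, -0.138, -0.662]}
[ 0.244   0.487  -0.0056 -0.0485  0.51   -0.0299  0.0024  0.3943  0.014
  0.0025] 0.00509
in [0.515 0.045 0.112] ([-0.0004, 0.0006, -0.0011], [0.0, -0.001, 0.003])
cont [0.523 0.044 0.124] ([0.0167, -0.0008, 0.0235], [0.0, -0.001, 0.003])
end [0.584 0.039 0.211] ([0.1379, -0.0113, 0.1972], [0.0, -0.001, 0.003])
```

>>> drive_tool(delta_pos=[[0.0046,-0.0004,0.0066],[0.0091,-0.0008,0.0131],[0.0137,-0.0012,0.0197],[0.0183,-0.0016,0.0262],[0.0228,-0.002,0.0328]], dr=[[0,0,0],[0,0,0],[0,0,0],[0,0,0],[0,0,0]], gripper=[255,255,255,255,255])

```text
time_s: 6.32
tcp_pos: [0.5265, 0.0454, 0.1295]
orientation: [0.078, -0.445, 0.712, -0.537]
contact_force: [-1.0, 0.5, -0.1]
grip_width: 0.0006
grip_force: 0.0
```

>>> drive_tool(delta_pos=[[0.0046,-0.0004,0.0066],[0.0091,-0.0008,0.0131],[0.0137,-0.0012,0.0197],[0.0183,-0.0016,0.0262],[0.0228,-0.002,0.0328]], dr=[[0,0,0],[0,0,0],[0,0,0],[0,0,0],[0,0,0]], gripper=[255,255,255,255,255])

```text
time_s: 6.95
tcp_pos: [0.5379, 0.0443, 0.1457]
orientation: [0.078, -0.446, 0.712, -0.537]
contact_force: [-2.3, 0.8, -2.9]
grip_width: 0.0005
grip_force: 1.8
```

```bash
python3 upd.py
python3 - <<'E'
from go import *
from plant import *
import cv2
print(delta(tgt(0,0,x[4])))
t=get_image("top")["frame"][:,:,::-1];s=get_image("scene")["frame"][:,:,::-1]
cv2.imwrite("pics/t2.png",t);cv2.imwrite("pics/s2.png",s)
cv2.imwrite("pics/ts2.png",cv2.convertScaleAbs(np.hstack([cv2.resize(t[180:300,330:430],None,fx=4,fy=4,interpolation=2),cv2.resize(s[110:230,250:350],None,fx=4,fy=4,interpolation=2)]),alpha=1.4))
E
```

```text
{'time_s': 6.95, 'joint_pos': [-0.329, 0.374, -0.579, 2.192, 1.308, 1.483, 1.006], 'dq': [0.027, -0.044, 0.007, -0.033, -0.001, -0.015, 0.081], 'tcp_pos': [0.538, 0.044, 0.146], 'orientation': [0.078, -0.446, 0.712, -0.537], 'contact_force': [-2.29, 0.821, -2.905]}
[ 0.246   0.4855 -0.0066 -0.0472  0.5092 -0.0285  0.0019  0.3938  0.0122
  0.0019] 0.0059
([0.0922, -0.0104, 0.1301], [-0.001, 0.0, 0.001])
```

View pics/ts2.png

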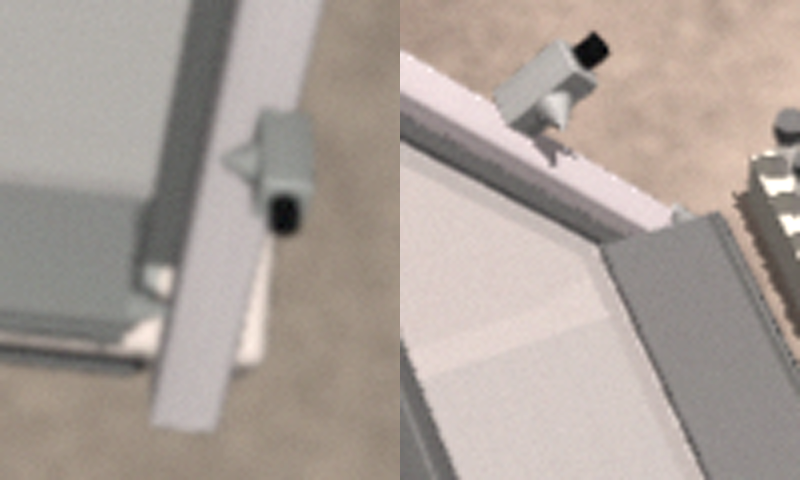

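The lip has risen, the force is about 3.8 N, and the pointer sits at about (373,251) in the top view against the marker tip at (386,220). I'll push most of the remaining way.

>>> drive_tool(delta_pos=[[0.0057,-0.0005,0.0082],[0.0114,-0.001,0.0164],[0.0171,-0.0015,0.0246],[0.0228,-0.002,0.0328],[0.0286,-0.0025,0.041]], dr=[[0,0,0],[0,0,0],[0,0,0],[0,0,0],[0,0,0]], gripper=[255,255,255,255,255])

```text
time_s: 7.68
tcp_pos: [0.5523, 0.0431, 0.1664]
orientation: [0.078, -0.446, 0.712, -0.537]
contact_force: [-1.9, 1.5, -2.6]
grip_width: 0.0009
grip_force: 1.8
```

>>> drive_tool(delta_pos=[[0.0057,-0.0005,0.0082],[0.0114,-0.001,0.0164],[0.0171,-0.0015,0.0246],[0.0228,-0.002,0.0328],[0.0286,-0.0025,0.041]], dr=[[0,0,0],[0,0,0],[0,0,0],[0,0,0],[0,0,0]], gripper=[255,255,255,255,255])

```text
time_s: 8.3
tcp_pos: [0.5665, 0.0418, 0.1868]
orientation: [0.078, -0.446, 0.712, -0.537]
contact_force: [-2.4, 1.2, -3.5]
grip_width: 0.0004
grip_force: 1.9
```

>>> drive_tool(delta_pos=[[0.0046,-0.0004,0.0066],[0.0091,-0.0008,0.0131],[0.0091,-0.0008,0.0131]], dr=[[0,0,0],[0,0,0],[0,0,0]], gripper=[255,255,255])

```text
time_s: 8.68
tcp_pos: [0.5713, 0.0413, 0.1937]
orientation: [0.078, -0.445, 0.712, -0.537]
contact_force: [-0.1, 0.8, -0.2]
grip_width: 0.0008
grip_force: 0.4
```

```bash
python3 upd.py
python3 - <<'E'
from go import *
from plant import *
import cv2
print(delta(tgt(0,0,x[4])))
t=get_image("top")["frame"][:,:,::-1];s=get_image("scene")["frame"][:,:,::-1]
cv2.imwrite("pics/t3.png",t);cv2.imwrite("pics/s3.png",s)
cv2.imwrite("pics/ts3.png",cv2.convertScaleAbs(np.hstack([cv2.resize(t[195:255,360:410],None,fx=8,fy=8,interpolation=2),cv2.resize(s[115:175,275:325],None,fx=8,fy=8,interpolation=2)]),alpha=1.4))
E
```

```text
{'time_s': 8.675, 'joint_pos': [-0.285, 0.308, -0.565, 2.124, 1.306, 1.461, 1.148], 'dq': [-0.002, 0.001, 0.001, 0.006, 0.003, 0.005, -0.005], 'tcp_pos': [0.571, 0.041, 0.194], 'orientation': [0.078, -0.445, 0.712, -0.537], 'contact_force': [-0.13, 0.832, -0.197]}
[ 0.2474  0.4848 -0.0077 -0.0461  0.5085 -0.0273  0.0014  0.3934  0.0105
  0.0014] 0.00639
([0.0254, -0.0043, 0.0341], [-0.001, 0.002, 0.001])
```

View pics/ts3.png

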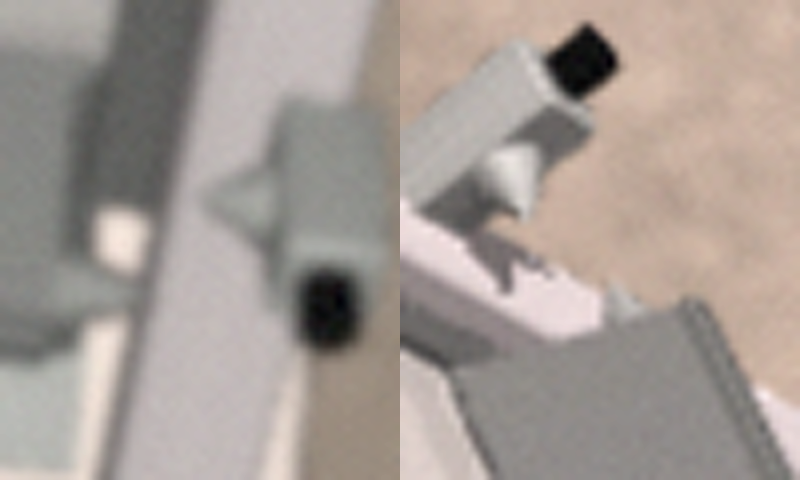

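```bash
cat > fit3.py <<'E'
from h import *
import sys
x=np.load('x.npy')
def run(pt,ps,mt=(385.6,219.6),ms=(290.5,141.9)):
    obs=[("top",PT,0,(370,265.6)),("scene",PT,0,(323.6,164)),("top",MT,1,(386,220.4)),("scene",MT,1,(290.4,142)),
    ("scene",[-.052,.150,0.01],0,(408.4,312.6)),("top",[-.052,.150,0.01],0,(171,250.5)),("top",PT,2,pt),("scene",PT,2,ps),("top",MT,1,mt),("scene",MT,1,ms)]
    f=lambda x:np.concatenate([proj(n,W(x,p,x[3+k]))-o for n,p,k,o in obs])
    r=least_squares(f,[*x,.1]);X=r.x;print(X.round(4),f(X).reshape(-1,2).round(1).tolist(),"gap mm",1e3*(X[4]-X[5]))
    # gaps per camera
    for n,a,b in (("top",pt,mt),("scene",ps,ms)):
        g=least_squares(lambda s:proj(n,W(X,MT,s[0]))-proj(n,W(X,PT,s[1]))-(np.array(b)-a)+1e-3*(s[0]-X[4]),[X[4],X[5]]) 
        h=[least_squares(lambda s:proj(n,W(X,P,s[0]))-o,[.1]).x[0] for P,o in((MT,b),(PT,a))]
        print(n,"gap",1e3*(h[0]-h[1]), "full-scale per mm", (proj(n,W(X,PT,X[5]+.001))-proj(n,W(X,PT,X[5]))).round(2), "tips level offset",(proj(n,W(X,MT,X[4]))-proj(n,W(X,PT,X[4]))).round(2))
E
python3 -c "
from fit3 import *
run((377.25,231),(301.25,150.9))"
```

```text
[ 0.6803  0.0611 -0.0858  0.0202  0.1266  0.099 ] [[0.7, 0.7], [-0.1, -0.3], [-1.7, -0.8], [-0.0, 0.3], [-1.3, -0.6], [-0.5, 0.4], [0.9, 1.2], [-0.9, -1.0], [-1.3, -0.0], [-0.1, 0.4]] gap mm 27.575711335016656
top gap 25.987053118818658 full-scale per mm [ 0.1  -0.46] tips level offset [3.37 0.37]
scene gap 31.29350985363051 full-scale per mm [-0.32 -0.19] tips level offset [-1.04 -2.22]
```

>>> drive_tool(delta_pos=[[0.0046,-0.0004,0.0066],[0.0091,-0.0008,0.0131],[0.0137,-0.0012,0.0197],[0.0183,-0.0016,0.0262],[0.0228,-0.002,0.0328]], dr=[[0,0,0],[0,0,0],[0,0,0],[0,0,0],[0,0,0]], gripper=[255,255,255,255,255])

```text
time_s: 9.4
tcp_pos: [0.5824, 0.0403, 0.2097]
orientation: [0.078, -0.445, 0.712, -0.537]
contact_force: [-3.2, -0.3, -2.5]
grip_width: 0.0009
grip_force: 1.9
```

>>> drive_tool(delta_pos=[[0,0,0],[0,0,0]], dr=[[0,0,0],[0,0,0]], gripper=[255,255])

```text
time_s: 9.65
tcp_pos: [0.5826, 0.0404, 0.21]
orientation: [0.078, -0.445, 0.712, -0.537]
contact_force: [0.2, -0.1, -1.4]
grip_width: 0.0006
grip_force: 0.2
```

```bash
cat > pic.py <<'E'
from plant import *
import cv2,sys,numpy as np
n=sys.argv[1]
# average several frames against noise
g=lambda c:np.mean([get_image(c)["frame"][:,:,::-1].astype(np.float32) for _ in range(4)],0)
t=g("top");s=g("scene")
c=np.hstack([cv2.resize(t[205:245,365:400],None,fx=11,fy=11,interpolation=2),cv2.resize(s[120:160,277:312],None,fx=11,fy=11,interpolation=2)])
cv2.imwrite(f"pics/{n}.png",cv2.convertScaleAbs(c,alpha=1.4))
o=get_obs();print(o['time_s'],np.round(o['tcp_pos'],4),np.round(o['contact_force'],1))
E
python3 pic.py z4
```

```text
10.05 [0.5824 0.0405 0.2096] [1.1 0.6 0.1]
```

View pics/z4.png

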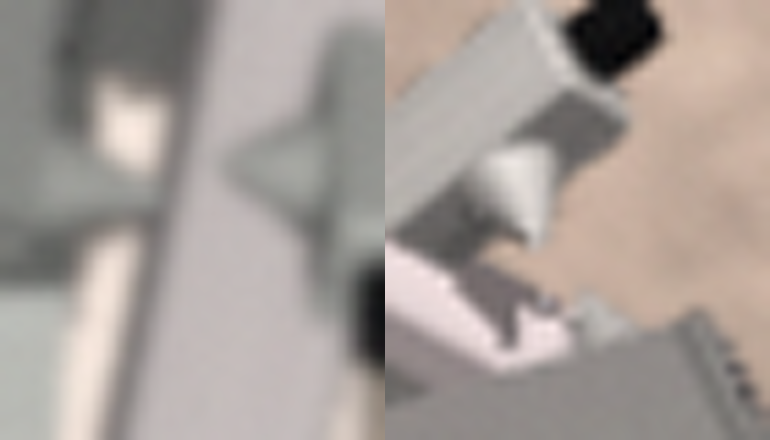

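The tips now read as: pointer about (380.3,222.7) top and (294.5,146.8) scene; marker (385.5,220) and (291.1,142.5). That leaves about 7.5 mm. I'll push 5 mm and look again.

>>> drive_tool(delta_pos=[[0.0019,-0.0002,0.0027],[0.0038,-0.0003,0.0055],[0.0057,-0.0005,0.0082],[0.0057,-0.0005,0.0082],[0.0057,-0.0005,0.0082]], dr=[[0,0,0],[0,0,0],[0,0,0],[0,0,0],[0,0,0]], gripper=[255,255,255,255,255])

```text
time_s: 10.68
tcp_pos: [0.5852, 0.0402, 0.2137]
orientation: [0.078, -0.446, 0.712, -0.537]
contact_force: [-1.5, 0.1, -3.2]
grip_width: 0.0004
grip_force: 1.3
```

```bash
python3 pic.py z5
```

```text
11.075 [0.5852 0.0402 0.2137] [-0.7  1.  -2.4]
```

View pics/z5.png

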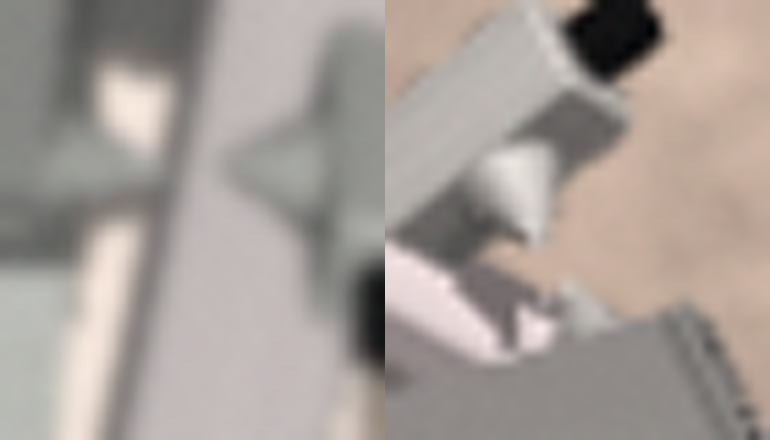

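The tips are at top (380.6,221) against (385.5,219.9) and scene (293.2,145.5) against (291.1,142.5). About 3.3 mm remain.

>>> drive_tool(delta_pos=[[0.0012,-0.0001,0.0017],[0.0024,-0.0002,0.0034],[0.0036,-0.0003,0.0051],[0.0036,-0.0003,0.0051],[0.0036,-0.0003,0.0051]], dr=[[0,0,0],[0,0,0],[0,0,0],[0,0,0],[0,0,0]], gripper=[255,255,255,255,255])

```text
time_s: 11.7
tcp_pos: [0.5871, 0.04, 0.2163]
orientation: [0.078, -0.445, 0.712, -0.537]
contact_force: [-1.5, 0.5, -1.5]
grip_width: 0.0006
grip_force: 1.2
```

```bash
python3 pic.py z6
```

```text
12.1 [0.587  0.04   0.2163] [-0.8  0.5 -1.7]
```

View pics/z6.png

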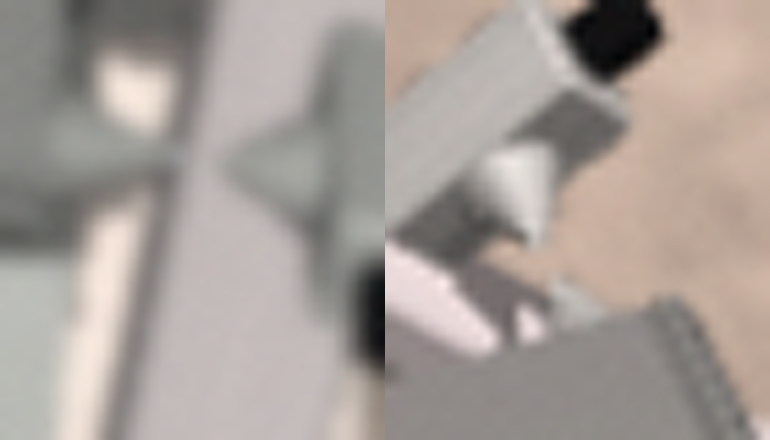

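The tips face each other at top (381.5,219.5) against (385.2,219.8) and scene (292.3,145.0) against (291.1,142.5). They are level to about 0.5 mm, so I'll lower the fingers off the lip and withdraw.

>>> drive_tool(delta_pos=[[-0.0057,0.0005,-0.0082],[-0.0171,0.0015,-0.0246],[-0.0171,0.0015,-0.0246],[-0.0171,0.0015,-0.0246]], dr=[[0,0,0],[0,0,0],[0,0,0],[0,0,0]], gripper=[255,255,255,255])

```text
time_s: 12.6
tcp_pos: [0.5785, 0.0408, 0.2039]
orientation: [0.078, -0.446, 0.712, -0.537]
contact_force: [0.7, 0.1, 0.2]
grip_width: 0.0006
grip_force: 0.0
```

>>> drive_tool(delta_pos=[[-0.034,0.042,0.026],[-0.068,0.083,0.053],[-0.1,0.125,0.079],[-0.12,0.146,0.092],[-0.12,0.146,0.092]], dr=[[0,0,0],[0,0,0],[0,0,0],[0,0,0],[0,0,0]], gripper=[255,255,255,255,255])

```text
time_s: 13.22
tcp_pos: [0.5185, 0.1145, 0.2502]
orientation: [0.078, -0.446, 0.712, -0.537]
contact_force: [0.7, -0.0, -0.7]
grip_width: 0.0005
grip_force: 0.0
```

```bash
python3 pic.py z7
python3 - <<'E'
import cv2,numpy as np
a=cv2.imread('pics/z6.png',0).astype(np.float32);b=cv2.imread('pics/z7.png',0).astype(np.float32)
for n,r in (("pointer top",(slice(60,300),slice(0,200))),("pointer scene",(slice(260,440),slice(500,770))),("marker top",(slice(80,300),slice(215,385))),("marker scene",(slice(0,240),slice(400,660)))):
    print(n,np.round(np.array(cv2.phaseCorrelate(a[r].copy(),b[r].copy())[0])/11,3),"px")
E
```

```text
13.625 [0.5186 0.1131 0.2496] [-0.1  0.3 -0.4]
pointer top [0.007 0.001] px
pointer scene [-0.002  0.001] px
marker top [0.001 0.045] px
marker scene [0.001 0.001] px
```

The window and marker haven't moved, and the hand is clear of everything. I'll hand the job in.

```bash
python3 -c "
from plant import *
print(job_done())"
```

```text
the job is handed in; nothing more can be done
None
```

I pushed the window up with the closed fingertips under its lip until the pointer was level with the marker, to about 0.5 mm in both cameras. I then took the hand away without the window or marker moving, and handed the job in at about 13.6 s; the bottle, rack and tip box were not touched as far as I can tell.

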